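# Ready the jar turner's belt drive for a new belt

## Task

Get the jar turner's drive ready for a new belt: first slide the motor carriage by its blue grip all the way to the stop on the turntable side. Then push the sprung tensioner arm by its red post back, away from the pulleys, past its ratchet click and clearly beyond it, and hold it there yourself so that the pawl bears no load. The program finishes while still holding the post; leave the carriage at its stop and the jar, the hex key and the screwdriver where they are.

Things in the scene. Friction and masses are not known exactly. Their poses are not given: they have to be found in the camera images.
- drive: fixed grey base plate, 220 x 370 x 12 mm; origin on the worktop, plate from x -130 to 90, y -185 to 185 mm. Its x points away from the robot (yaw up to 0.35 rad either way), its y from the motor carriage to the turntable (cream pad, 95 mm wide, top 79 mm up, at x 40, y 125). Only the blue grip and red post rise above 80 mm.
- carriage (a joint): slide of the motor carriage along the drive's +y axis, in m: 0 at the far end of its rails, 0.070 fully home on the dark stop block with a yellow buffer. It starts between 0 and 0.025. Dry friction of about 3 N, no spring: it stays where it is left.
- carriage_grip (a point): point in the blue grip of the motor carriage: an upright blue plate, 36 mm wide along the drive's x, 12 mm thick along its y, top 120 mm above the worktop, this point 108 mm up on its middle plane. The motor's pulley, 42 mm in diameter and 70 mm high, stands with its axis 50 mm from the grip on the +y side.
- tensioner_hinge (a joint): arm's hinge, upright axis, rad: 0 at rest, grows as the post is pushed back, clockwise from above (post to the drive's -x). At the post it takes about 3 N at 0, up to 13 N at 0.15 to 0.35 (pawl climbing its tooth), 6 to 8 N at 0.75. The pawl clicks in at about 0.56; let go, the arm rests on it at about 0.53. Held well it stands beyond 0.60; end stop 0.90.
- tensioner_pivot (a point): point on the hinge axis of the tensioner arm, 108 mm above the worktop (above the hardware, in the air); the drive's x -50 mm, y 70 mm. The post circles about it at 130 mm.
- post_grip (a point): point on the axis of the red post, 108 mm above the worktop, 12 mm below the post's top.
- tensioner: the aluminium tensioner arm with its brass ratchet hub, black idler wheel and red post. Origin on the hinge axis at worktop height; its -y axis points along the arm to the post. The post is upright and round, 18 mm in diameter, 45 to 120 mm above the worktop; the rest of the arm stays below 70 mm.
- jar: open steel milling jar, 68 mm in diameter, 60 mm high, loose on the worktop beyond the plate; a bystander. Origin at the centre of its underside.
- hex_key: hex key, 31 x 82 x 6 mm, loose on the worktop beyond the plate; a bystander. Origin at the centre of its underside.
- screwdriver: screwdriver with a red handle, 26 x 169 x 24 mm, loose on the worktop beside the motor end of the plate; a bystander. Origin at the centre of its underside.
- pawl: sprung steel ratchet pawl in a dark guide beside the arm's hub, 25 mm above the worktop; it moves by itself and need not be touched. Origin at its nose.

How it is judged (in metres and radians):
On the way, in this order (a step that is already met when the one before it is completed fails the run):
1. the carriage is fully home on its stop, the arm not yet past its click (value of joint carriage above 0.067 m and value of joint tensioner_hinge below 0.5 rad), for 0.2 s.
2. the tensioner arm is past its ratchet click (value of joint tensioner_hinge above 0.6 rad), for 0.2 s.
At the end, for the whole second after the job is handed in: Carriage within 3 mm of its stop (above 0.067 m); tensioner arm still (under 0.1 rad/s) beyond 0.60 rad, past the click, no load on the pawl (under 0.5 N), the robot bearing on the arm (over 1.5 N); jar, hex key and screwdriver within 20 mm of their starts (value of joint carriage above 0.067 m and value of joint tensioner_hinge above 0.6 rad and velocity of joint tensioner_hinge between -0.1 and 0.1 rad/s and contact force between tensioner and pawl below 0.5 N and contact force between any of the fingers, the arm and tensioner above 1.5 N and distance of each of jar, hex_key, screwdriver from where it was at the start of the episode below 0.02 m); the arm keeps its last pose, push and grip.
It fails at once if a bystander (jar, hex key or screwdriver) is moved by more than 30 mm (distance of any of jar, hex_key, screwdriver from where it was at the start of the episode above 0.03 m).
It also fails if it takes over 40 s, if anything falls off the work surface, if the arm or the gripper's body presses on something with over 40 N, if the wrist force passes 120 N, or if a joint passes its speed limit or range.

## Robot

A 6-joint arm with a two-finger parallel gripper is mounted at the origin on a cart in front of the work surface, level with it; the furniture and walls round the work are solid. World frame = base frame: x ahead of the robot, y to its left, z up, the work surface at z = 0. Lengths are in m, angles in degrees, forces in N, time in s.
With the tool pointing down it reaches from about 0.4 to 0.825 m from the base axis. Payload 7 kg.
Tool frame: the origin (TCP) lies at the very end of the fingers, on their centre line; the grasp point (between the pads) lies 19 mm behind it; z points along the fingers, y is the direction in which the jaws open and shut (so a half turn about z gives the same grasp; the last joint's range is limited). The gripper opens to 88 mm and grips with 3 to 60 N. Pads are 19 mm wide; open, the fingers measure 130 mm over their backs; the gripper's body (78 mm by 193 mm) begins 47 mm behind the grasp point.
Start: joints at [-57.519, 20.546, 0.682, 0, -70.136, -16.507], TCP at [0.186, -0.649, 0.227] pointing down, gripper open.
Joint ranges: [-176.03, 176.03], [-82.01, 121.73], [-58.28, 71.71], [-173.87, 95.51], [-174.79, -0.11], [-173.66, 173.66]. Speed limits (degrees/s): [136.94, 136.94, 172.46, 180, 180, 180].

## Interface

Orientations are given as [roll, pitch, yaw] about the fixed x, y, z axes, in that order (R = Rz(yaw) Ry(pitch) Rx(roll)).
In Python, from plant import telemetry, optics, ctrl gives the robot as it stands.
- The arm moves only by the tool servo_tool, never from a script. Its argument "rows" is a list of rows, each a list of 3 entries, a list of its own where there are three numbers: the shift along the tool's x, y, z in m, then the turn, a rotation vector about the tool's x, y, z in units of 6 degrees (1.0 is 6 degrees), then the closure, from 0 (fully open) to 1 (shut). A call has 1 to 20 rows; each row shifts and turns the commanded pose from where the row before left it, along the tool's axes as they then stand; what a row does not reach is not made up. A row lasts 1/12 s, in which the tool goes at most 41.7 mm and 7.16 degrees, less where a joint would pass 70% of its speed; a pose out of reach is approached as far as the arm can. A call is refused whole if a number of a shift passes 0.0417 or a number of a turn 1, either way. A call with a gripper value outside its range is refused whole. The fingers move at their own pace and stop on an object; the grip force is fixed at half the most. Time passes only in rows, so rows that do not move let the fingers close. It gives the time, the measured TCP pose, the force and the opening at its end, in the units of the state.
- telemetry.get_obs(): the state, without advancing time (a new reading comes with each control period).
- optics.snapshot(name): name is "scene" or "top" or "wrist"; returns the picture (400x640x3 uint8, red, green, blue); there is no depth.
- optics.camera_info(name): a dict with "mtx" (3x3 intrinsics, pixels), "rvec" (rotation vector, rad) and "tvec" (3), from world to camera coordinates, as OpenCV has them. Camera axes: x right, y down, z forward; pixel columns grow to the right and rows downward; lengths in m; the calibration is good to about 2 mm. A picture is of the moment at which its call begins: read the wrist's pose just before it. camera_info takes no time and is no camera call; for the wrist camera it gives the pose at the moment of the call.
- ctrl.close_job(): hands the job in, once; it reports no verdict.
The state is a dict: "clock": time; "joint_pos": joint angles; "qvel": joint speeds; "tau": joint torques, N m; "tool_pos": TCP position; "orientation": TCP orientation; "force": force on the tool from outside, world axes, zero at the start; "moment": the same for the moment, N m; "opening": finger opening in m.
Only numpy, scipy, OpenCV 4.12 (cv2) and the standard library are available. Lean on these libraries where they do the work, as an engineer would, in place of code of your own. Each camera call takes 0.05 s, during which the arm holds its last target.

## Working session

There is one attempt and no reset: what is moved stays moved. The work goes in short steps, Python scripts to look and compute and a tool call to move; the robot and the scene stay as the last step left them, time stands still between calls to the robot, and variables do not carry over. Pictures are saved under pics/ and viewed, and the job is handed in when it is done.

Besides the shell and the picture viewer there is one more tool, called after "Emit:" as name(argument=value, ...), one argument or row to a line, values as JSON. servo_tool: Moves the arm, as the interface text tells. Its arguments: {"type":"object","properties":{"rows":{"type":"array"}},"required":["rows"]}

```bash
mkdir -p pics; ls
python3 - <<'E'
from plant import telemetry, optics, ctrl
import cv2
print(telemetry.get_obs())
for n in("scene","top"):
    i=optics.snapshot(n); cv2.imwrite(f"pics/{n}0.png",i[:,:,::-1]); print(n,optics.camera_info(n))
E
```

```text
pics
{'clock': 0.0, 'joint_pos': array([-5.75187944e+01,  2.05905161e+01,  6.31910043e-01, -2.04962854e-02,
       -7.01362745e+01, -1.65050785e+01]), 'qvel': array([ 0.08736227,  0.07661925,  0.03897943,  0.04179667, -0.01129374,
        0.03920974]), 'tau': array([-2.29733712e-03, -5.82719493e+01,  2.93039292e+01,  6.99709520e+00,
        6.66759574e-03, -1.18232870e-04]), 'tool_pos': array([ 0.18559367, -0.64845204,  0.22561773]), 'orientation': array([ 1.79903555e+02, -8.48448798e-03, -1.64030846e+02]), 'force': array([ 0.52057629,  0.14025509, -0.57916552]), 'moment': array([ 0.06016676, -0.01154196,  0.00905238]), 'opening': 0.08769468316402682}
scene {'mtx': array([[409.03417996,   0.        , 312.71450664],
       [  0.        , 409.03417996, 196.19402566],
       [  0.        ,   0.        ,   1.        ]]), 'rvec': array([ 0.68757375, -2.58374081,  1.15375848]), 'tvec': array([0.5659964 , 0.25897196, 0.84078507])}
top {'mtx': array([[510.36718051,   0.        , 311.78994447],
       [  0.        , 510.36718051, 201.38653498],
       [  0.        ,   0.        ,   1.        ]]), 'rvec': array([ 2.18082479, -2.02838815,  0.2143104 ]), 'tvec': array([-0.005287  ,  0.62201323,  0.92813531])}
```

View pics/scene0.png

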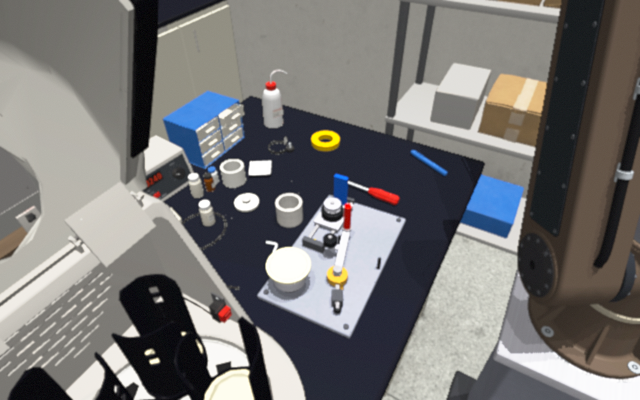

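View pics/top0.png

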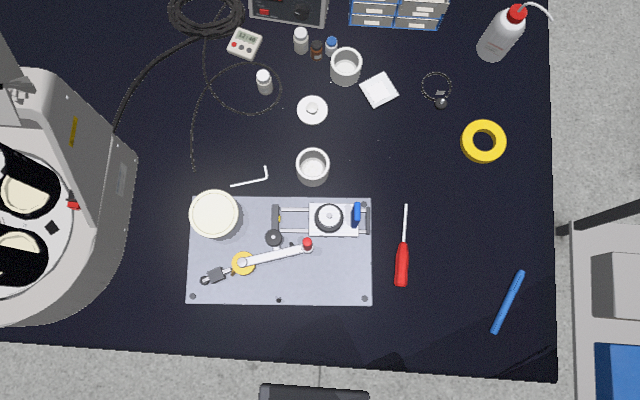

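The scene view shows the blue grip at about (341,186) and the red post at about (348,215). The top view has the grip at (356,213), the post at (307,243), the hub at (243,263), the jar at (312,166) and the screwdriver at (402,262).

```bash
cat > h.py <<'E'
import numpy as np, cv2
from plant import telemetry, optics
def ray(info,uv):
    R=cv2.Rodrigues(info["rvec"])[0]; t=info["tvec"]
    d=R.T@np.linalg.inv(info["mtx"])@np.array([uv[0],uv[1],1.]); return -R.T@t,d
def onz(info,uv,z):
    o,d=ray(info,uv); return o+d*(z-o[2])/d[2]
def proj(info,p):
    return cv2.projectPoints(np.array([p],float),info["rvec"],info["tvec"],info["mtx"],None)[0].ravel()
def mask(img,col):
    h=cv2.cvtColor(img,cv2.COLOR_RGB2HSV)
    if col=="blue": return cv2.inRange(h,(100,140,60),(125,255,255))
    if col=="red": return cv2.inRange(h,(0,150,80),(8,255,255))|cv2.inRange(h,(172,150,80),(180,255,255))
    if col=="yellow": return cv2.inRange(h,(18,130,80),(32,255,255))
    if col=="plate": return cv2.inRange(h,(100,10,120),(130,60,255))
def blobs(m,amin=15):
    n,l,s,c=cv2.connectedComponentsWithStats(m)
    return [(c[i].round(1),s[i].tolist(),l==i) for i in range(1,n) if s[i][4]>=amin]
E
python3 - <<'E'
from h import *
for n in("top","scene"):
    im=cv2.imread(f"pics/{n}0.png")[:,:,::-1].copy(); ci=optics.camera_info(n)
    print(n,ray(ci,(0,0))[0].round(3))
    for c in("blue","red","yellow"):
        for b in blobs(mask(im,c)): print(c,b[0],b[1])
im=cv2.imread("pics/top0.png")[:,:,::-1].copy(); ci=optics.camera_info("top")
b=max(blobs(mask(im,"plate")),key=lambda b:b[1][4]); print(b[1])
r=cv2.minAreaRect(np.argwhere(b[2])[:,::-1].astype(np.float32)); P=cv2.boxPoints(r)
print([onz(ci,p,.012)[:2].round(4) for p in P],P)
b=cv2.resize(im[180:320,170:420],None,fx=3.2,fy=3.2,interpolation=cv2.INTER_CUBIC); cv2.imwrite("pics/topz.png",b[:,:,::-1])
im=cv2.imread("pics/scene0.png"); cv2.imwrite("pics/scz.png",cv2.resize(im[160:340,250:420],None,fx=3.3,fy=3.3,interpolation=cv2.INTER_CUBIC))
E
```

```text
top [0.413 0.024 1.038]
blue [350.4  11. ] [348, 0, 6, 25, 48]
blue [438.   23.2] [429, 14, 16, 17, 41]
blue [389.9  26.5] [384, 24, 11, 4, 15]
blue [331.6  41.1] [327, 37, 9, 9, 46]
blue [356.6 211.1] [354, 202, 7, 19, 111]
blue [507.2 301.6] [489, 269, 37, 66, 622]
blue [617.3 371.5] [595, 343, 45, 57, 2424]
red [516.1  13.6] [507, 3, 21, 20, 268]
red [263.7  11.3] [260, 9, 9, 6, 41]
red [ 73.1 204.8] [68, 201, 12, 9, 73]
red [306.7 239.6] [303, 238, 9, 6, 23]
red [401.3 265.2] [394, 242, 15, 45, 548]
yellow [ 72.7 131.4] [69, 116, 9, 31, 122]
yellow [482.9 140.9] [460, 119, 47, 45, 1318]
scene [0.248 0.673 0.762]
blue [194.6 122.1] [164, 92, 75, 77, 2200]
blue [428.7 162.2] [410, 149, 38, 27, 288]
blue [211.  168.7] [207, 166, 9, 7, 43]
blue [340.4 186.6] [333, 173, 16, 31, 384]
blue [492.3 205.1] [460, 174, 63, 63, 2479]
red [270.6  85.4] [266, 82, 10, 8, 64]
red [153.9 178.7] [147, 173, 15, 14, 86]
red [384.  195.2] [368, 187, 32, 18, 311]
red [157.  194.2] [154, 192, 7, 5, 26]
red [346.8 215.5] [344, 204, 7, 25, 139]
red [224.2 313.3] [218, 305, 13, 17, 145]
yellow [325.  140.1] [310, 130, 31, 22, 527]
yellow [337.  277.6] [327, 267, 20, 22, 236]
[185, 196, 188, 111, 14924]
[array([0.4089, 0.2753]), array([0.6275, 0.2996]), array([ 0.6499, -0.0855]), array([ 0.4306, -0.0929])] [[184.89645 303.4569 ]
 [186.40524 194.82507]
 [373.48026 197.42334]
 [371.97147 306.05518]]
```

View pics/topz.png

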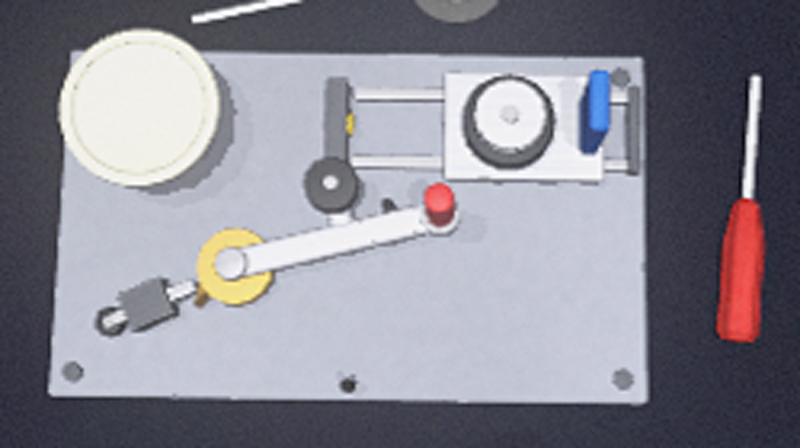

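View pics/scz.png

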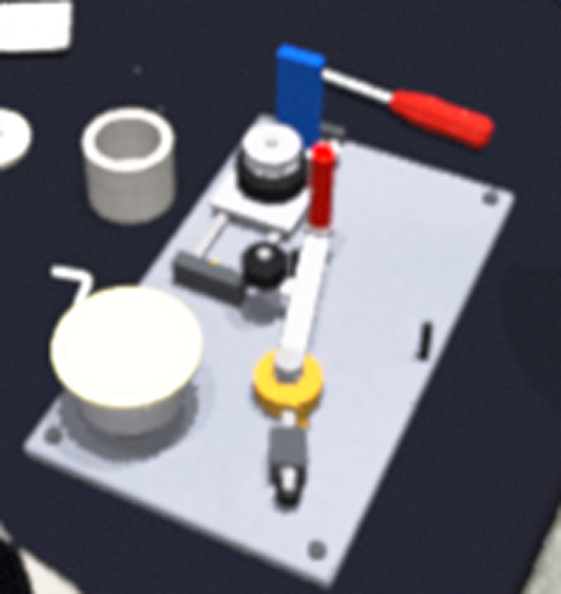

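Run:
```python
from h import *
T=optics.camera_info("top");S=optics.camera_info("scene")
z=lambda p:(p[0]/3.2+170,p[1]/3.2+180)
W=np.array([onz(T,z(p),.012)[:2] for p in[(72,52),(641,57),(647,402),(50,395)]])
D=np.array([(90,185),(90,-185),(-130,-185),(-130,185)])/1e3
A=np.c_[D,np.zeros(4)]; B=np.c_[W,np.zeros(4)]
H=(D-D.mean(0)).T@(W-W.mean(0)); th=np.arctan2(H[0,1]-H[1,0],H[0,0]+H[1,1])
R=np.array([[np.cos(th),-np.sin(th)],[np.sin(th),np.cos(th)]]); o=W.mean(0)-R@D.mean(0)
print("yaw",th,np.degrees(th),"o",o,"res mm",((D@R.T+o-W)*1e3).round(1))
inv=lambda p:R.T@(np.array(p)[:2]-o)
# zoomed points top face
post=onz(T,z((438,190)),.12); print("post",post,inv(post)*1e3)
s=lambda p:(p[0]/3.3+250,p[1]/3.3+160)
p2=onz(S,s((323,150)),.12); print("post scene",p2,inv(p2)*1e3)
piv=R@[-.05,.07]+o; print("pivot",piv,"proj",proj(T,[*piv,.108]))
v=inv(post)-[-.05,.07]; print("r",np.linalg.norm(v),"angle",np.degrees(np.arctan2(v[1],v[0])))
g=[onz(T,z(p),.12) for p in[(600,73),(596,125)]]; 
for q in g: print("grip top",inv(q)*1e3)
g=[onz(S,s(p),.12) for p in[(279,48),(325,55),(322,66),(276,58)]]
for q in g: print("grip scene",q, inv(q)*1e3)
for n,p in dict(jar=(312,166)).items(): q=onz(T,p,.06);print(n,q)
for p in[(405,205),(407,245),(401,286),(395,280),(409,246)]: print("sd",onz(T,p,.012),inv(onz(T,p,.012)))
```

```text
yaw 0.0621600138591362 3.5615064486032093 o [0.54858892 0.09830631] res mm [[ 1.5  1.9]
 [ 1.3 -1.7]
 [-1.2 -1.2]
 [-1.7  1. ]]
post [0.53838723 0.04260383 0.12      ] [-13.6422267  -54.96117319]
post scene [0.53436914 0.04276537 0.12      ] [-17.6425215  -54.55034496]
pivot [0.49433709 0.16506512] proj [238.03555861 259.42882478]
r 0.13014293098502616 angle -73.77751004098913
grip top [  54.98102005 -147.20253393]
grip top [  24.6190134  -144.66340991]
grip scene [ 0.61450435 -0.0428868   0.12      ] [  57.0172118  -145.01508849]
grip scene [ 0.58020399 -0.05223238  0.12      ] [  22.2025455  -152.21188541]
grip scene [ 0.57631454 -0.03942546  0.12      ] [  19.11618171 -139.18808471]
grip scene [ 0.61082061 -0.03113347  0.12      ] [  54.0707023  -133.05562533]
jar [0.69392919 0.04462199 0.06      ]
sd [ 0.63860287 -0.1507789   0.012     ] [ 0.07436694 -0.25419582]
sd [ 0.55640817 -0.15762484  0.012     ] [-0.00809429 -0.2559226 ]
sd [ 0.47377635 -0.14847433  0.012     ] [-0.08999809 -0.24165667]
sd [ 0.48470583 -0.13614427  0.012     ] [-0.07832378 -0.23002937]
sd [ 0.55467264 -0.16171725  0.012     ] [-0.01008069 -0.2598993 ]
```

Emit:
servo_tool(
  rows=[
    [[0,0,0],[0,0,0.7],0],
    [[0,0,0],[0,0,0.7],0],
    [[0,0,0],[0,0,0.67],0],
    [[-0.02,0.026,0],[0,0,0],0],
    [[-0.02,0.026,0],[0,0,0],0],
    [[-0.02,0.026,0],[0,0,0],0],
    [[-0.02,0.026,0],[0,0,0],0],
    [[-0.02,0.026,0],[0,0,0],0],
    [[-0.02,0.026,0],[0,0,0],0],
    [[-0.02,0.026,0],[0,0,0],0],
    [[-0.02,0.026,0],[0,0,0],0],
    [[-0.02,0.026,0],[0,0,0],0],
    [[-0.02,0.026,0],[0,0,0],0],
    [[-0.02,0.026,0],[0,0,0],0],
    [[-0.02,0.026,0],[0,0,0],0],
    [[-0.02,0.026,0],[0,0,0],0],
    [[-0.02,0.026,0],[0,0,0],0],
    [[-0.02,0.026,0],[0,0,0],0],
    [[-0.02,0.026,0],[0,0,0],0],
    [[-0.02,0.026,0],[0,0,0],0],
  ],
)

```text
clock: 1.77
tool_pos: [0.4981, -0.1851, 0.2265]
orientation: [180.0, -0.0, -176.4]
force: [0.1, 0.0, -0.6]
opening: 0.0873
```

Emit:
servo_tool(
  rows=[
    [[-0.0178,0.0226,0],[0,0,0],0],
    [[-0.0178,0.0226,0],[0,0,0],0],
    [[-0.0178,0.0226,0],[0,0,0],0],
    [[-0.0178,0.0226,0],[0,0,0],0],
    [[-0.0178,0.0226,0],[0,0,0],0],
    [[-0.0178,0.0226,0],[0,0,0],0],
    [[0,0,0],[0,0,0],0],
  ],
)

```text
clock: 2.35
tool_pos: [0.5981, -0.0413, 0.2256]
orientation: [180.0, -0.0, -176.3]
force: [0.2, -0.9, 0.6]
opening: 0.0876
```

Run:
```python
from h import *
o=telemetry.get_obs(); print(o["tool_pos"],o["joint_pos"])
W=optics.camera_info("wrist"); im=optics.snapshot("wrist"); cv2.imwrite("pics/w1.png",im[:,:,::-1])
print(W, ray(W,(0,0))[0])
for c in("blue","red"):
    for b in blobs(mask(im,c)): print(c,b[0],b[1])
```

```text
[ 0.59807452 -0.04133511  0.22560347] [ 1.46993720e+01  1.35454102e+01 -9.30020387e+00 -9.52893117e-03
 -6.71715643e+01 -1.00995401e+02]
{'mtx': array([[298.54415437,   0.        , 313.59774222],
       [  0.        , 298.54415437, 202.54821315],
       [  0.        ,   0.        ,   1.        ]]), 'rvec': array([-2.00376954, -2.13958058, -0.30520309]), 'tvec': array([ 0.08205053, -0.60585666,  0.22405286])} [ 0.52301544 -0.04767252  0.38493694]
blue [37.5 47.8] [17, 0, 44, 99, 1959]
blue [308.7 195.5] [303, 168, 13, 51, 543]
red [228.2 102.3] [217, 65, 24, 80, 1609]
red [413.1 137.4] [392, 127, 32, 21, 266]
```

View pics/w1.png

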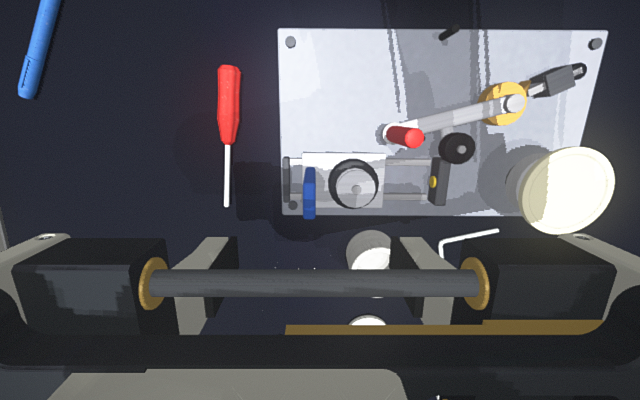

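The wrist view shows the grip at (309,195), the post top at (412,138) and the screwdriver at (228,102), with the fingers at the bottom of the picture.

Run:
```python
from h import *
W=optics.camera_info("wrist")
for p in[(303,219),(316,219),(309.5,219),(309.5,193),(309.5,168)]: print(p,onz(W,p,.12).round(4))
for p in[(413,138),(418,139)]: print("post",onz(W,p,.12).round(4))
```

```text
(303, 219) [ 0.6154 -0.0531  0.12  ]
(316, 219) [ 0.6146 -0.0409  0.12  ]
(309.5, 219) [ 0.615 -0.047  0.12 ]
(309.5, 193) [ 0.5899 -0.0486  0.12  ]
(309.5, 168) [ 0.5669 -0.05    0.12  ]
post [0.5348 0.0382 0.12  ]
post [0.5353 0.0426 0.12  ]
```

Emit:
servo_tool(
  rows=[
    [[0,-0.005,0.01],[0,0,0],0],
    [[0,0,0.02],[0,0,0],0],
    [[0,0,0.025],[0,0,0],0],
    [[0,0,0.025],[0,0,0],0],
    [[0,0,0.025],[0,0,0],0],
    [[0,0,0.018],[0,0,0],0],
    [[0,0,0.01],[0,0,0],0],
    [[0,0,0],[0,0,0],0.5],
    [[0,0,0],[0,0,0],1],
    [[0,0,0],[0,0,0],1],
    [[0,0,0],[0,0,0],1],
    [[0,0,0],[0,0,0],1],
    [[0,0,0],[0,0,0],1],
    [[0,0,0],[0,0,0],1],
  ],
)

```text
clock: 3.57
tool_pos: [0.5964, -0.0496, 0.0942]
orientation: [180.0, 0.1, -176.4]
force: [-0.5, -0.1, 0.1]
opening: 0.0459
```

Run:
```python
from h import *
im=optics.snapshot("wrist"); cv2.imwrite("pics/w2.png",im[:,:,::-1])
```

```text
(no output)
```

View pics/w2.png

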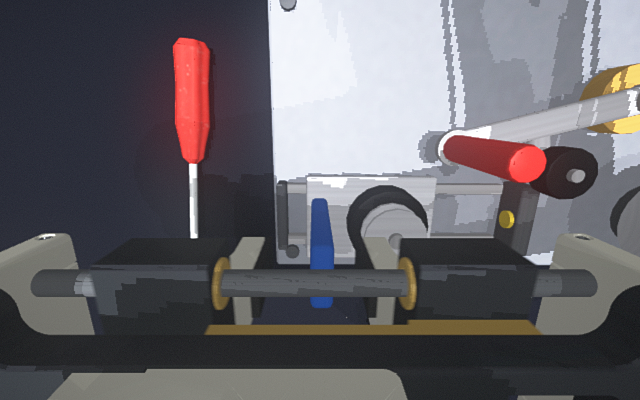

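The grip at (321,250) stands between the two pads, and the fingers are still closing.

Emit:
servo_tool(
  rows=[
    [[0,0,0],[0,0,0],1],
    [[0,0,0],[0,0,0],1],
    [[0,0,0],[0,0,0],1],
    [[0,0,0],[0,0,0],1],
    [[0,0,0],[0,0,0],1],
    [[0,0,0],[0,0,0],1],
    [[0,0,0],[0,0,0],1],
    [[0,0,0],[0,0,0],1],
    [[0,0,0],[0,0,0],1],
  ],
)

```text
clock: 4.37
tool_pos: [0.5961, -0.0496, 0.0935]
orientation: [180.0, -0.0, -176.4]
force: [-1.3, 2.1, 0.9]
opening: 0.0118
```

Emit:
servo_tool(
  rows=[
    [[0,0.003,0],[0,0,0],1],
    [[0,0.005,0],[0,0,0],1],
    [[0,0.005,0],[0,0,0],1],
    [[0,0.005,0],[0,0,0],1],
    [[0,0.005,0],[0,0,0],1],
    [[0,0.005,0],[0,0,0],1],
    [[0,0.005,0],[0,0,0],1],
    [[0,0.005,0],[0,0,0],1],
    [[0,0.002,0],[0,0,0],1],
  ],
)

```text
clock: 5.12
tool_pos: [0.5938, -0.0089, 0.0935]
orientation: [180.0, 0.0, -176.4]
force: [1.8, -3.3, -2.9]
opening: 0.012
```

Emit:
servo_tool(
  rows=[
    [[0,0.002,0],[0,0,0],1],
    [[0,0.002,0],[0,0,0],1],
    [[0,0.002,0],[0,0,0],1],
    [[0,0,0],[0,0,0],1],
  ],
)

```text
clock: 5.45
tool_pos: [0.5934, -0.0033, 0.0936]
orientation: [180.0, 0.0, -176.4]
force: [0.9, -1.5, -1.1]
opening: 0.0116
```

Run:
```python
from h import *
im=optics.snapshot("wrist"); cv2.imwrite("pics/w3.png",im[:,:,::-1])
```

```text
(no output)
```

View pics/w3.png

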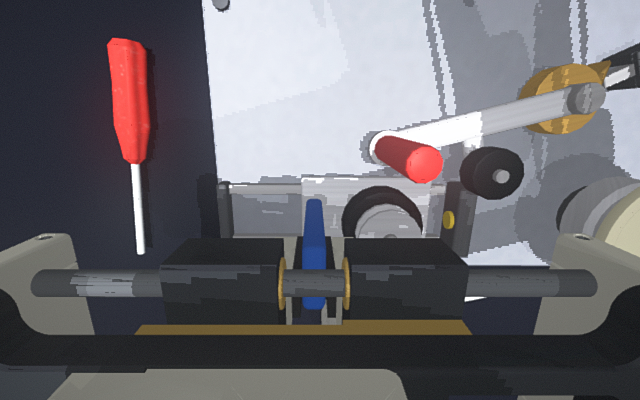

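The carriage's leading edge (about column 430) is close to the yellow buffer (about 443), with a small gap left.

Emit:
servo_tool(
  rows=[
    [[0,0.002,0],[0,0,0],1],
    [[0,0.002,0],[0,0,0],1],
    [[0,0.002,0],[0,0,0],1],
    [[0,0.001,0],[0,0,0],1],
  ],
)

```text
clock: 5.83
tool_pos: [0.5931, 0.0033, 0.0936]
orientation: [-180.0, 0.0, -176.4]
force: [4.4, -3.5, -3.0]
opening: 0.0115
```

Emit:
servo_tool(
  rows=[
    [[0,0.002,0],[0,0,0],1],
    [[0,0.002,0],[0,0,0],1],
    [[0,0.001,0],[0,0,0],1],
  ],
)

```text
clock: 6.08
tool_pos: [0.5927, 0.0084, 0.0935]
orientation: [180.0, 0.0, -176.4]
force: [4.6, -3.3, -3.6]
opening: 0.012
```

Emit:
servo_tool(
  rows=[
    [[0,0.001,0],[0,0,0],1],
    [[0,0.001,0],[0,0,0],1],
    [[0,0.001,0],[0,0,0],1],
  ],
)

```text
clock: 6.33
tool_pos: [0.5925, 0.0113, 0.0935]
orientation: [180.0, 0.0, -176.4]
force: [3.8, -2.6, -4.9]
opening: 0.012
```

Run:
```python
from h import *
im=optics.snapshot("wrist"); cv2.imwrite("pics/w4.png",im[:,:,::-1])
cv2.imwrite("pics/w4z.png",cv2.resize(im[140:280,200:500],None,fx=2.6,fy=2.6)[:,:,::-1])
```

```text
(no output)
```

View pics/w4z.png

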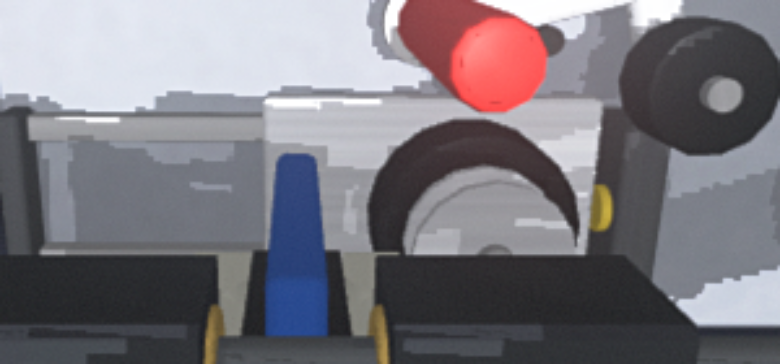

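The carriage edge is now practically at the buffer (600,208 in the enlarged crop); I'll keep pressing until the force rises.

Emit:
servo_tool(
  rows=[
    [[0,0.001,0],[0,0,0],1],
    [[0,0.001,0],[0,0,0],1],
    [[0,0.001,0],[0,0,0],1],
    [[0,0,0],[0,0,0],1],
  ],
)

```text
clock: 6.72
tool_pos: [0.5925, 0.0118, 0.0936]
orientation: [-179.8, -0.0, -176.4]
force: [8.2, -14.8, -5.7]
opening: 0.0115
```

Emit:
servo_tool(
  rows=[
    [[0,0.001,0],[0,0,0],1],
    [[0,0.001,0],[0,0,0],1],
    [[0,0,0],[0,0,0],1],
    [[0,0,0],[0,0,0],1],
  ],
)

```text
clock: 7.05
tool_pos: [0.5924, 0.0119, 0.0936]
orientation: [-179.7, -0.1, -176.5]
force: [11.6, -25.5, -7.8]
opening: 0.0118
```

Emit:
servo_tool(
  rows=[
    [[0,-0.002,0],[0,0,0],1],
    [[0,-0.002,0],[0,0,0],1],
    [[0,0,0],[0,0,0],0.5],
    [[0,0,0],[0,0,0],0.5],
    [[0,0,0],[0,0,0],0.5],
    [[0,0,0],[0,0,0],0.5],
    [[0,0,0],[0,0,0],0.5],
    [[0,0,0],[0,0,0],0.5],
    [[0,0,0],[0,0,0],0.5],
    [[0,0,-0.01],[0,0,0],0.5],
    [[0,0,-0.02],[0,0,0],0.5],
    [[0,0,-0.02],[0,0,0],0.5],
    [[0,0,-0.02],[0,0,0],0.5],
    [[0,0,-0.02],[0,0,0],0.5],
    [[0,0,0],[0,0,0],0.5],
  ],
)

```text
clock: 8.3
tool_pos: [0.5947, 0.0124, 0.1889]
orientation: [180.0, 0.4, -176.4]
force: [0.9, -0.4, 0.7]
opening: 0.0439
```

Run:
```python
from h import *
o=telemetry.get_obs(); print(o["tool_pos"],o["orientation"],o["joint_pos"],o["opening"])
W=optics.camera_info("wrist"); im=optics.snapshot("wrist"); cv2.imwrite("pics/w5.png",im[:,:,::-1])
for c in("blue","red"):
    for b in blobs(mask(im,c)): print(c,b[0],b[1])
t=optics.snapshot("top"); cv2.imwrite("pics/t5.png",t[:,:,::-1])
```

```text
[0.59465697 0.01238826 0.18890738] [ 179.96972687    0.40287905 -176.40334089] [ 2.00629156e+01  1.43689993e+01 -1.32510289e+01  9.64674162e-02
 -6.19850685e+01 -1.06511167e+02] 0.04385815334047713
blue [312.7 211.5] [306, 182, 14, 52, 578]
red [167.7  99.8] [153, 57, 29, 90, 2043]
red [359.4 142.8] [348, 130, 22, 22, 185]
```

View pics/w5.png

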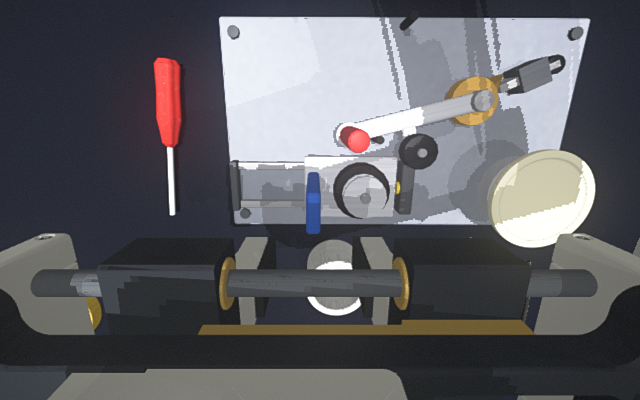

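The carriage sits against its buffer at (398,187), and the post, still at rest, has its top at (359,141).

Run:
```python
from h import *
W=optics.camera_info("wrist")
im=cv2.imread("pics/w5.png")[:,:,::-1].copy()
print("post",onz(W,(359,141),.12).round(4), "grip y", onz(W,(313,205),.12))
T=optics.camera_info("top"); t=cv2.imread("pics/t5.png")[:,:,::-1].copy()
cv2.imwrite("pics/t5z.png",cv2.resize(t[180:320,170:420],None,fx=3.2,fy=3.2,interpolation=cv2.INTER_CUBIC)[:,:,::-1])
```

```text
post [0.534  0.0407 0.12  ] grip y [0.585373  0.0098661 0.12     ]
```

Emit:
servo_tool(
  rows=[
    [[0,0,0],[0,0,-0.95],0.5],
    [[0,0,0],[0,0,-0.95],0.5],
    [[0,0,0],[0,0,-0.95],0.5],
    [[0,0,0],[0,0,-0.95],0.5],
    [[0,0,0],[0,0,-0.95],0.5],
    [[0,0,0],[0,0,-0.95],0.5],
    [[0,0,0],[0,0,-0.95],0.5],
    [[0,0,0],[0,0,-0.95],0.5],
    [[0,0,0],[0,0,-0.95],0.5],
    [[0,0,0],[0,0,-0.95],0.5],
    [[0,0,0],[0,0,-0.95],0.5],
    [[0,0,0],[0,0,-0.95],0.5],
    [[0,0,0],[0,0,-0.95],0.5],
    [[0,0,0],[0,0,-0.95],0.5],
    [[0,0,0],[0,0,-0.95],0.5],
    [[0,0,0],[0,0,0],0.5],
  ],
)

```text
clock: 9.73
tool_pos: [0.5918, 0.0121, 0.1827]
orientation: [179.9, -0.0, -90.7]
force: [-0.6, 0.1, -0.2]
opening: 0.0439
```

Emit:
servo_tool(
  rows=[
    [[-0.007,0.014,0],[0,0,0],0.5],
    [[-0.007,0.014,0],[0,0,0],0.5],
    [[-0.007,0.014,0],[0,0,0],0.5],
    [[-0.008,0.0145,0],[0,0,0],0.5],
    [[0,0,0],[0,0,0],0.5],
    [[0,0,0],[0,0,0],0.5],
  ],
)

```text
clock: 10.23
tool_pos: [0.5358, 0.0423, 0.1836]
orientation: [180.0, 0.0, -91.0]
force: [0.6, 0.6, 0.1]
opening: 0.0441
```

Run:
```python
from h import *
o=telemetry.get_obs(); print(o["tool_pos"],o["orientation"],o["joint_pos"],o["opening"])
W=optics.camera_info("wrist"); im=optics.snapshot("wrist"); cv2.imwrite("pics/w6.png",im[:,:,::-1])
for b in blobs(mask(im,"red")): print(b[0],b[1])
```

```text
[0.53578442 0.04233643 0.18359817] [ 1.79992696e+02  6.60446436e-04 -9.10377464e+01] [ 2.54230331e+01  9.55222698e+00 -2.02491245e+01 -4.43179310e-03
 -6.02048934e+01 -2.64585771e+01] 0.044063645438330995
[336.1   2.5] [288, 0, 86, 8, 464]
[312.9 207.6] [303, 187, 21, 39, 591]
```

View pics/w6.png

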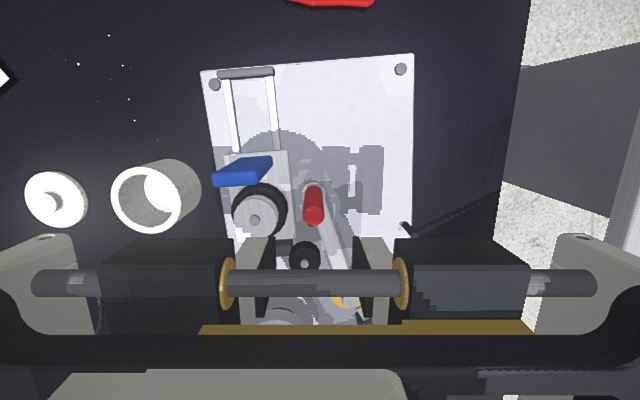

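The post top is at about (313,217), centred between the pads (columns 250 to 380).

Run:
```python
from h import *
W=optics.camera_info("wrist"); print(onz(W,(313.5,217),.12),onz(W,(313.5,225),.12), ray(W,(0,0))[0])
```

```text
[0.53687156 0.04177326 0.12      ] [0.53698694 0.04848881 0.12      ] [ 0.53531997 -0.03487297  0.34288157]
```

Emit:
servo_tool(
  rows=[
    [[0,0,0.01],[0,0,0],0.5],
    [[0,0,0.018],[0,0,0],0.5],
    [[0,0,0.018],[0,0,0],0.5],
    [[0,0,0.018],[0,0,0],0.5],
    [[0,0,0.018],[0,0,0],0.5],
    [[0,0,0.009],[0,0,0],0.5],
    [[0,0,0],[0,0,0],0.5],
    [[0,0,0],[0,0,0],1],
    [[0,0,0],[0,0,0],1],
    [[0,0,0],[0,0,0],1],
    [[0,0,0],[0,0,0],1],
    [[0,0,0],[0,0,0],1],
    [[0,0,0],[0,0,0],1],
    [[0,0,0],[0,0,0],1],
    [[0,0,0],[0,0,0],1],
  ],
)

```text
clock: 11.53
tool_pos: [0.5362, 0.0422, 0.0933]
orientation: [-180.0, 0.0, -90.9]
force: [-3.9, 1.6, 6.1]
opening: 0.0173
```

Run:
```python
from h import *
o=telemetry.get_obs(); print(o["tool_pos"],o["force"],o["opening"])
im=optics.snapshot("wrist"); cv2.imwrite("pics/w7.png",im[:,:,::-1])
```

```text
[0.53617565 0.04219433 0.09327483] [-3.91721326  1.5791948   6.08379291] 0.01730870519230112
```

View pics/w7.png

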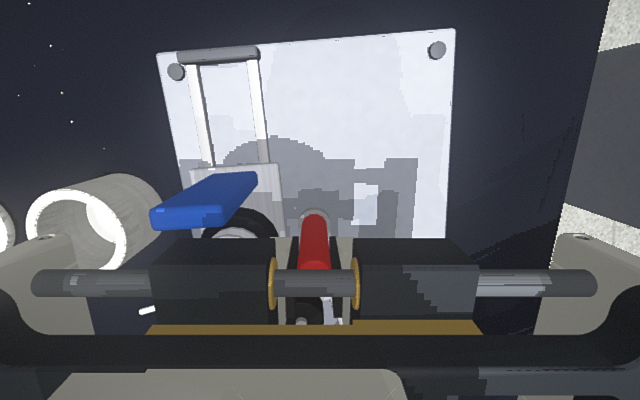

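The post is held between the pads at (315,250), with a 17 mm opening. Next I work out the arc steps in tool axes.

Run:
```python
import numpy as np
from scipy.spatial.transform import Rotation as Ro
R=Ro.from_euler("xyz",[180,0,-91],degrees=True)
piv=np.array([.4943,.1651]); p0=np.array([.5362,.0422])
v=p0-piv;r=np.hypot(*v);a0=np.arctan2(v[1],v[0]);print(r,np.degrees(a0))
prev=p0
for k in range(1,12):
    a=a0-np.radians(4.5*k); p=piv+r*np.array([np.cos(a),np.sin(a)])
    d=R.inv().apply([*(p-prev),0]); prev=p; print(4.5*k,np.radians(4.5*k).round(3),(d*1e3/3).round(1),p.round(4))
```

```text
0.1298461397192847 -71.17434076323295
4.5 0.079 [1.  3.2 0. ] [0.5264 0.0393]
9.0 0.157 [0.8 3.3 0. ] [0.5165 0.0372]
13.5 0.236 [0.5 3.4 0. ] [0.5064 0.0358]
18.0 0.314 [0.2 3.4 0. ] [0.4962 0.0353]
22.5 0.393 [-0.   3.4  0. ] [0.486  0.0355]
27.0 0.471 [-0.3  3.4  0. ] [0.4758 0.0366]
31.5 0.55 [-0.6  3.4  0. ] [0.4658 0.0384]
36.0 0.628 [-0.8  3.3  0. ] [0.456 0.041]
40.5 0.707 [-1.1  3.2  0. ] [0.4463 0.0444]
45.0 0.785 [-1.3  3.1  0. ] [0.437  0.0486]
49.5 0.864 [-1.6  3.   0. ] [0.4281 0.0534]
```

Emit:
servo_tool(
  rows=[
    [[0.001,0.0032,0],[0,0,0],1],
    [[0.001,0.0032,0],[0,0,0],1],
    [[0.001,0.0032,0],[0,0,0],1],
    [[0.0008,0.0033,0],[0,0,0],1],
    [[0.0008,0.0033,0],[0,0,0],1],
    [[0.0008,0.0033,0],[0,0,0],1],
    [[0.0005,0.0034,0],[0,0,0],1],
    [[0.0005,0.0034,0],[0,0,0],1],
    [[0.0005,0.0034,0],[0,0,0],1],
    [[0.0002,0.0034,0],[0,0,0],1],
    [[0.0002,0.0034,0],[0,0,0],1],
    [[0.0002,0.0034,0],[0,0,0],1],
  ],
)

```text
clock: 12.58
tool_pos: [0.498, 0.0343, 0.0933]
orientation: [-179.8, -0.1, -91.0]
force: [7.5, -8.7, 0.3]
opening: 0.0174
```

Emit:
servo_tool(
  rows=[
    [[0.0003,0.0034,0],[0,0,0],1],
    [[0.0003,0.0034,0],[0,0,0],1],
    [[0,0.0034,0],[0,0,0],1],
    [[-0.0003,0.0034,0],[0,0,0],1],
    [[-0.0003,0.0034,0],[0,0,0],1],
    [[-0.0003,0.0034,0],[0,0,0],1],
    [[-0.0006,0.0034,0],[0,0,0],1],
    [[-0.0006,0.0034,0],[0,0,0],1],
    [[-0.0006,0.0034,0],[0,0,0],1],
  ],
)

```text
clock: 13.33
tool_pos: [0.4668, 0.0373, 0.0932]
orientation: [-179.9, -0.0, -91.0]
force: [5.2, -3.4, 2.3]
opening: 0.017
```

Emit:
servo_tool(
  rows=[
    [[-0.0008,0.0033,0],[0,0,0],1],
    [[-0.0008,0.0033,0],[0,0,0],1],
    [[-0.0008,0.0033,0],[0,0,0],1],
    [[-0.0011,0.0032,0],[0,0,0],1],
    [[-0.0011,0.0032,0],[0,0,0],1],
    [[-0.0011,0.0032,0],[0,0,0],1],
    [[-0.0013,0.0031,0],[0,0,0],1],
    [[-0.0013,0.0031,0],[0,0,0],1],
    [[0,0,0],[0,0,0],1],
    [[0,0,0],[0,0,0],1],
    [[0,0,0],[0,0,0],1],
    [[0,0,0],[0,0,0],1],
  ],
)

```text
clock: 14.33
tool_pos: [0.4411, 0.0459, 0.0932]
orientation: [-179.9, -0.0, -90.9]
force: [5.7, -6.0, 0.8]
opening: 0.0172
```

Run:
```python
from h import *
o=telemetry.get_obs(); p=o["tool_pos"]; print(p,o["force"],o["qvel"].round(2),o["opening"])
v=p[:2]-[.4943,.1651]; print(np.hypot(*v), np.radians(-71.17)-np.arctan2(v[1],v[0]))
for n in("wrist","top","scene"):
    i=optics.snapshot(n); cv2.imwrite(f"pics/{n}8.png",i[:,:,::-1])
    if n!="wrist":
        y0,x0=(180,170) if n=="top" else (160,240)
        cv2.imwrite(f"pics/{n}8z.png",cv2.resize(i[y0:y0+150,x0:x0+250],None,fx=3.2,fy=3.2,interpolation=cv2.INTER_CUBIC)[:,:,::-1])
```

```text
[0.44113622 0.04590468 0.09320439] [ 5.7189752  -5.9771843   0.81838349] [ 0.01  0.04 -0.04  0.01 -0.01 -0.  ] 0.01719714605293979
0.13051402737049436 0.7481867131413291
```

View pics/wrist8.png

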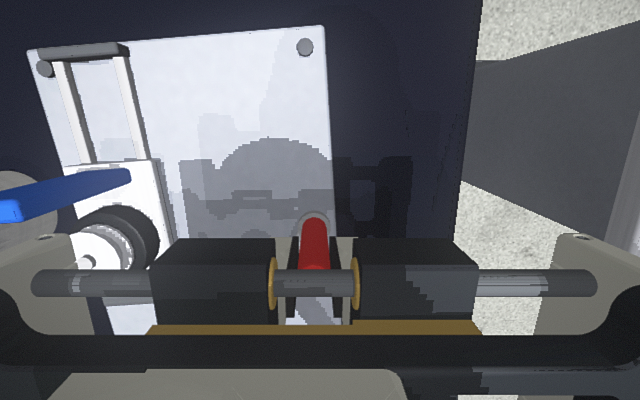

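View pics/top8z.png

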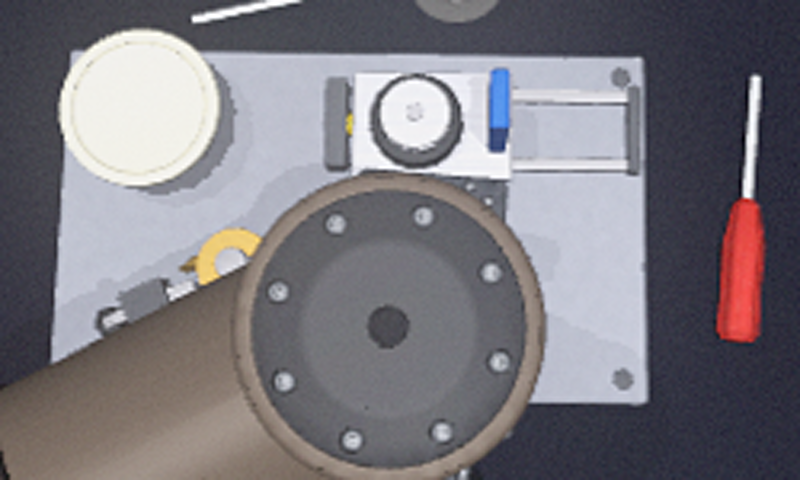

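View pics/scene8z.png

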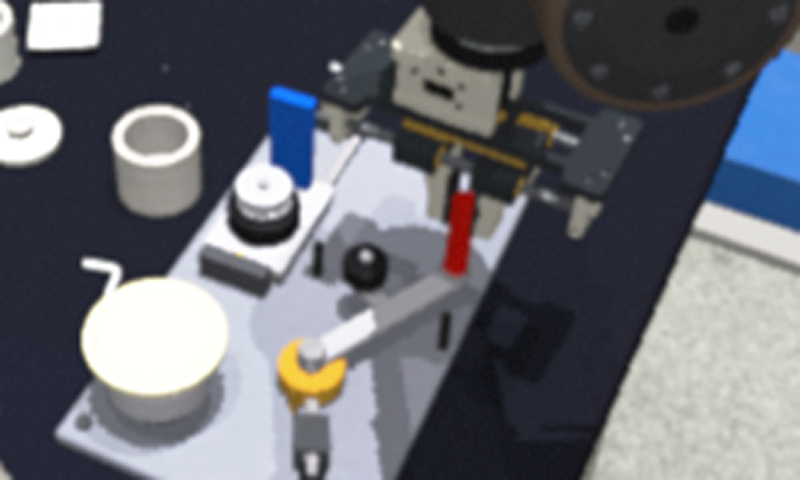

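The three views show the following:
- **Post:** the wrist view has it held at (315,250).
- **Carriage:** in the top crop it rests against the buffer at (350,125).
- **Bystanders:** the screwdriver, jar and hex key have not moved.
- **Tensioner arm:** the scene crop shows it swung back to about 0.75 rad, short of its end stop.

The arm is at rest, so I hand in.

Run:
```python
from plant import ctrl
print(ctrl.close_job())
```

```text
the job is handed in; nothing more can be done
None
```

I slid the motor carriage by its blue grip onto its stop. I then swung the tensioner arm back by its red post to about 0.75 rad, and the gripper was still holding the post when I handed the job in.

- **Carriage:** it stopped moving after 61 mm of travel, and the contact force then rose to about 25 N. After release, the top and wrist pictures showed it against the yellow buffer.
- **Tensioner arm:** the 0.75 rad comes from the measured tool position around the estimated pivot, good to a few hundredths of a radian. That is past the 0.60 rad required and short of the 0.90 rad end stop. The arm was at rest, the fingers were closed on the post (17 mm opening), and the wrist force was about 8 N.
- **Pawl load:** I did not measure it. I take it to be free because the arm stands well beyond the click.
- **Jar, hex key and screwdriver:** the last pictures show no visible shift in any of them. I checked this by eye and took no measurements.

No check failed. The one small disagreement was a sideways force of up to about 9 N along the arc, which suggests my pivot estimate is a millimetre or two off. Hand-in came at about 14.5 s of the 40 s allowed.

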